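# Snap the filler tub's lid shut all round

### The job

The lid of the white wood-filler tub has been laid on, but not every side of its blue rim is clipped down, and the filler will dry out. Go round the rim pressing it down with the fingertips until all four sides have clicked shut and stay down. Only press: do not lift, tip or shove the tub, and leave the other things on the bench where they are.

Things in the scene. Friction and masses are not known exactly. Their poses are not given: they have to be found in the camera images.
- lid_centre (a point): Lid centre at the level of the shut rim, 92 mm above the bench. White tub, 126 (x) x 106 (y) mm, 1.3 kg, loose, yellow label; blue lid 140 (x) x 120 (y) mm over the rim. Axes of the tub, z up; at yaw 0 front faces the robot (-x), back +x, left +y, right -y. The lid's middle (92 x 72 mm, 8 mm below the rim) and the four rigid 23 mm corners, flush with the shut rim, are already home.
- rim_front (a joint): Angle of the front rim section (72 x 24 mm, hinged along its inner edge, 46 mm from the lid centre), rad. Under 0.02: clicked shut, flush with the corners; about 0.40: sprung up, outer edge 9 mm too high. Pressed at its ribs it yields at about 9 N, snaps about half-way (0.15) and stays shut; let go sooner it springs up again. Pressing a shut one does no harm.
- rim_back (a joint): The same for the back section (72 mm long, hinge 46 mm from the centre in +x).
- rim_left (a joint): The same for the left section (92 mm long, hinge 36 mm from the centre in +y).
- rim_right (a joint): The same for the right section (92 mm long, hinge 36 mm from the centre in -y). Left and right are sometimes shut from the start, front and back never.
- rim_front_mid (a point): Upper face of the front section, middle of its length, on the small raised ribs where one presses; 14.5 mm out from its hinge, 9.5 mm in from its outer edge; moves with the section. Shut: 92.5 mm above the bench, 60.5 mm from the lid centre in the tub's -x; open: 5 to 6 mm higher.
- rim_back_mid (a point): The same for the back section, 60.5 mm from the lid centre in the tub's +x.
- rim_left_mid (a point): The same for the left section, 50.5 mm from the lid centre in the tub's +y.
- rim_right_mid (a point): The same for the right section, 50.5 mm from the lid centre in the tub's -y.
- sanding_block: Bystander, loose: brown cork sanding block, 60 x 110 x 30 mm; origin at the centre of its underside.
- screw_tin: Bystander, loose: small open grey tin of screws, 74 mm across, 42 mm high; origin at the centre of its underside.
- tape_masking: Bystander, loose: roll of cream masking tape lying flat, 104 mm across, 25 mm high; origin at the centre of its underside.
- marker: Bystander, loose: white marker pen with a red cap, 135 mm long, 17 mm thick, lying down; origin at the centre of its underside.
- glue_bottle: Bystander, loose: yellow glue bottle with an orange spout, 57 mm across, 177 mm high, standing; origin at the centre of its underside.
- tape_measure: Bystander, loose: yellow tape measure, 38 x 104 x 65 mm; origin at the centre of its underside.
- torch: Bystander, loose: black torch lying down, 133 mm long, 50 mm thick; origin at the centre of its underside.
Not all that is in view belongs to the job. There is more than one size of the part that bears lid_centre; the job needs the larger.

How it is judged:
At the end, for the whole second after the job is handed in: All four rim sections are shut (each joint below 0.06 rad) and stay shut with nothing pressing on them; the tub stands level on the bench, within 30 mm of where it started (value of joint each of rim_front, rim_back, rim_left, rim_right below 0.06 rad and height (world z) of lid_centre below 0.097 m and angle between lid_centre's own z axis and vertical below 0.05 rad and distance of lid_centre from where it was at the start of the episode below 0.03 m); the robot touches nothing.
It fails at once if the tub is lifted (its lid centre more than 8 mm above its height on the bench) (height (world z) of lid_centre above 0.1 m).
It fails at once if the tub is tipped by more than 0.12 rad (angle between lid_centre's own z axis and vertical above 0.12 rad).
It fails at once if the tub is shoved more than 30 mm (distance of lid_centre from where it was at the start of the episode above 0.03 m).
It fails at once if a bystander is moved more than 20 mm (distance of any of sanding_block, screw_tin, tape_masking, marker, glue_bottle, tape_measure, torch from where it was at the start of the episode above 0.02 m).
It also fails if it takes over 42 s, if anything falls off the work surface, if the arm or the gripper's body presses on something with over 40 N, if the wrist force passes 120 N, or if a joint passes its speed limit or range.

### The arm

A 7-joint arm with a two-finger parallel gripper is mounted at the origin on a cart in front of the work surface, level with it; the furniture and walls round the work are solid. World frame = base frame: x ahead of the robot, y to its left, z up, the work surface at z = 0. Lengths are in m, angles in rad, forces in N, time in s.
With the tool pointing down it reaches from about 0.35 to 0.9 m from the base axis. Payload 19.9 kg.
Tool frame: the origin (TCP) lies midway between the tips of the shut fingers; the grasp point (between the pads) lies 19 mm behind it; z points along the fingers, y is the line along which they close (so a half turn about z gives the same grasp; the last joint's range is limited). The gripper opens to 85 mm and grips with 20 to 120 N. Pads are 22 mm wide; open, the fingers measure 114 mm over their backs; the gripper's body (76 mm by 85 mm) begins 54 mm behind the grasp point. The pads swing forward as they close: fully open they stand 13 mm farther back than shut.
Start: joints at [-1.323, 0.417, -0.01, 1.614, 0.005, 1.111, -0.053], TCP at [0.179, 0.599, 0.231] pointing down, gripper open.
Joint ranges: [-2.81, 2.81], [-0.39, 2.02], [-1.27, 1.25], [0.06, 2.57], [-1.19, 4.33], [0.19, 2], [-2.82, 2.82]. Speed limits (rad/s): [1.89, 1.89, 2.39, 2.39, 3.01, 3.01, 3.01].

### API

Orientations are given as a unit quaternion [x, y, z, w].
In Python, from cell import r gives the robot as it stands.
- The arm moves only by the tool jog_arm, never from a script. Its argument "rows" is a list of rows, each an object with "offset": the shift along the tool's x, y, z scaled (see below), a list of three; "yaw": the turn about the tool's z scaled (see below). In form: [{"offset": [tx, ty, tz], "yaw": yaw}, ...]. A call has 1 to 12 rows; each row shifts and turns the commanded pose from where the row before left it, along the tool's axes as they then stand; what a row does not reach is not made up. The controller multiplies each number of a shift by 0.25 m and each number of a turn by 0.1 rad. A row lasts 1/12 s, in which the tool goes at most 41.7 mm and 7.16 degrees, less where a joint would pass 70% of its speed; a pose out of reach is approached as far as the arm can. A call with a number of a shift or a turn outside -1 to 1 is refused whole. A call with a gripper value outside its range is refused whole. "gripper" is the opening, from 0 (shut) to 1 (fully open), set as the call begins (left out, the last holds). The fingers move at their own pace and stop on an object; "grip_force" is the grip in N (left out, the last holds). Time passes only in rows, so rows that do not move let the fingers close. It gives the time, the measured TCP pose, the force, the opening and the grip force at its end, in the units of the state.
- r.get_obs(): the state, without advancing time (a new reading comes with each control period).
- r.read_camera(name): name is "scene" or "top" or "wrist"; returns (picture, depth): 420x560x3 uint8, red, green, blue; 420x560 float32, m along the optical axis (not along the pixel's ray), 0 where there is no reading.
- r.camera_model(name): a dict with "intrinsics" (3x3 intrinsics, pixels), "world_to_cam" (4x4, takes a point from world to camera coordinates). Camera axes: x right, y down, z forward; pixel columns grow to the right and rows downward; lengths in m; the calibration is good to about 2 mm. A picture is of the moment at which its call begins: read the wrist's pose just before it. camera_model takes no time and is no camera call; for the wrist camera it gives the pose at the moment of the call.
- r.close_job(): hands the job in; it is judged then, once.
The state is a dict: "t": time; "joints": joint angles; "qd": joint speeds; "effort": joint torques, N m; "ee_pos": TCP position; "eef_rot": TCP orientation; "contact_force": force on the tool from outside, world axes, zero at the start; "wrist_torque": the same for the moment, N m; "finger_gap": finger opening in m; "gripper_force": force on a finger pad.
Only numpy, scipy, OpenCV 4.12 (cv2) and the standard library are available. Lean on these libraries where they do the work, as an engineer would, in place of code of your own. Each camera call takes 0.05 s, during which the arm holds its last target. There are 200 camera calls.

## Working session

There is one attempt and no reset: what is moved stays moved. The work goes in short steps, Python scripts to look and compute and a tool call to move; the robot and the scene stay as the last step left them, time stands still between calls to the robot, and variables do not carry over. Pictures are saved under pics/ and viewed, at most 10 in all, crops included, and the job is handed in when it is done.

Besides the shell and the picture viewer there is one more tool, called after "Call:" in YAML: its name, and indented under it one key for each argument. jog_arm: Moves the arm, as the interface text tells. Shifts and turns lie within -1 to 1; 1 stands for 0.25 m of shift or 0.1 rad of turn. Its arguments: {"type":"object","properties":{"rows":{"type":"array"},"gripper":{"type":"number"},"grip_force":{"type":"number"}},"required":["rows"]}

```bash
ls; mkdir -p pics; cat > h.py <<'E'
import numpy as np, cv2
from cell import r
def grab(n):
    M=r.camera_model(n); im,d=r.read_camera(n); return im,d,np.array(M["intrinsics"]),np.array(M["world_to_cam"])
def world(d,K,T):
    v,u=np.indices(d.shape); p=np.stack([(u-K[0,2])/K[0,0]*d,(v-K[1,2])/K[1,1]*d,d],-1)
    R=T[:3,:3]; return (p-T[:3,3])@R
def save(n,im): cv2.imwrite("pics/"+n,cv2.cvtColor(im,cv2.COLOR_RGB2BGR))
E
python3 - <<'E'
from h import *
o=r.get_obs(); print({k:np.round(v,3) for k,v in o.items()})
for n in ["scene","top"]:
    im,d,K,T=grab(n); save(n+"0.png",im); np.savez(n+"0.npz",im=im,d=d,K=K,T=T)
    h=cv2.cvtColor(im,cv2.COLOR_RGB2HSV); m=cv2.inRange(h,(95,90,40),(130,255,255))
    W=world(d,K,T)
    c,_=cv2.findContours(m,0,2)
    for q in c:
        if cv2.contourArea(q)>150:
            mm=np.zeros_like(m); cv2.drawContours(mm,[q],-1,255,-1); P=W[(mm>0)&(d>0)]
            print(n,cv2.boundingRect(q),cv2.contourArea(q),np.median(P,0).round(3),P.min(0).round(3),P.max(0).round(3))
E
```

```text
pics
{'t': np.float64(0.0), 'joints': array([-1.322,  0.418, -0.01 ,  1.614,  0.005,  1.111, -0.053]), 'qd': array([-0.   , -0.002,  0.001,  0.001, -0.002, -0.001,  0.001]), 'effort': array([-0.0000e+00, -8.6443e+01,  6.7800e-01, -4.3490e+01,  1.9000e-02,
        7.0000e-03,  0.0000e+00]), 'ee_pos': array([0.179, 0.599, 0.231]), 'eef_rot': array([ 0.144,  0.99 , -0.001, -0.   ]), 'contact_force': array([-0.612,  0.497,  0.05 ]), 'wrist_torque': array([-0.061,  0.003,  0.027]), 'gripper_force': np.float64(0.0), 'finger_gap': np.float64(0.085)}
scene (270, 208, 52, 48) 1746.0 [ 0.539 -0.089  0.09 ] [ 0.455 -0.169 -0.002] [0.699 0.041 0.107]
scene (0, 188, 28, 58) 905.5 [0.04  0.505 0.047] [-0.038  0.064  0.008] [0.068 0.611 0.506]
scene (248, 178, 40, 28) 778.5 [0.613 0.09  0.067] [ 0.549  0.029 -0.005] [0.738 0.154 0.078]
scene (505, 154, 27, 41) 180.5 [ 0.816 -0.5    0.368] [ 0.81  -0.507  0.3  ] [ 0.839 -0.484  0.422]
scene (499, 147, 17, 45) 161.5 [ 0.816 -0.464  0.359] [ 0.81  -0.478  0.298] [ 0.828 -0.457  0.423]
scene (418, 44, 16, 23) 235.5 [ 0.794 -0.221  0.559] [ 0.786 -0.231  0.533] [ 0.842 -0.204  0.58 ]
top (24, 367, 109, 53) 2200.5 [0.121 0.492 0.137] [ 0.042  0.36  -0.023] [0.185 0.648 0.182]
top (281, 190, 63, 66) 2464.5 [ 0.541 -0.089  0.091] [ 0.458 -0.175 -0.006] [ 0.626 -0.01   0.108]
top (219, 174, 47, 48) 1314.0 [0.614 0.092 0.068] [ 0.551  0.031 -0.004] [0.678 0.158 0.079]
top (414, 38, 18, 25) 153.5 [ 0.8   -0.268  0.534] [ 0.797 -0.276  0.476] [ 0.81  -0.263  0.562]
top (387, 30, 20, 25) 336.0 [ 0.797 -0.213  0.571] [ 0.789 -0.229  0.532] [ 0.817 -0.2    0.585]
```

```bash
python3 - <<'E'
from h import *
t=np.load("top0.npz"); im=t["im"]
W=world(t["d"],t["K"],t["T"])
h=cv2.cvtColor(im,cv2.COLOR_RGB2HSV); m=cv2.inRange(h,(95,90,40),(130,255,255))
m2=m.copy(); m2[:, :275]=0; m2[:,350:]=0; m2[:185]=0; m2[262:]=0
P=W[(m2>0)&(W[...,2]>.083)&(W[...,2]<.12)]
rc=cv2.minAreaRect(P[:,:2].astype(np.float32)); print(rc, len(P))
bx=cv2.boxPoints(rc);print(bx)
c=np.array(rc[0])
# all other things above bench near
save("topcrop.png",cv2.resize(im[120:320,180:450],None,fx=2.9,fy=2.9,interpolation=cv2.INTER_CUBIC))
E
```

```text
((0.5419933199882507, -0.08951990306377411), (0.14250050485134125, 0.12238702923059464), 28.082881927490234) 2286
[[ 0.45032477 -0.06907178]
 [ 0.50793827 -0.17704989]
 [ 0.63366187 -0.10996802]
 [ 0.5760484  -0.00198992]]
```

View pics/top0.png

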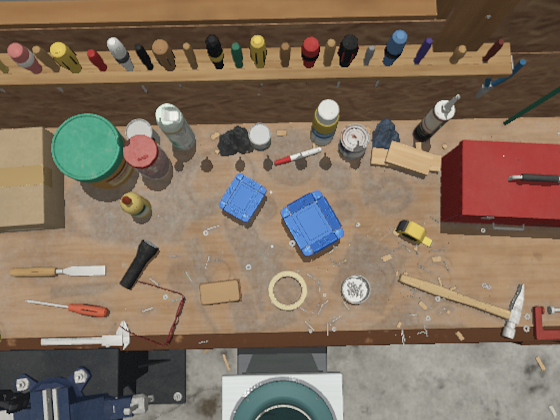

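View pics/topcrop.png

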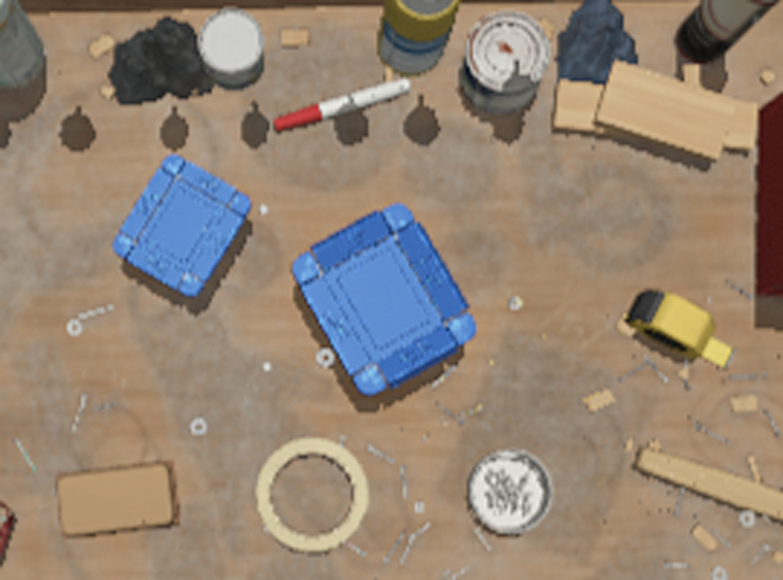

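View pics/scene0.png

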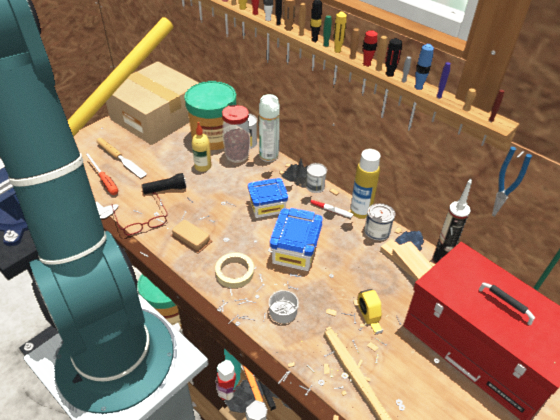

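Two blue-lidded tubs are in view: a small one at top-pixel (243,198), with its lid about 68 mm up, and a large one at (312,223), with its lid about 91 mm up. The large one fits 142 x 122 mm, so it matches the 140 x 120 mm lid. The enlarged crop confirms this: the back, right and front strips are dark (tilted up), and the left one looks flush. The tub's yaw is about 28°, with its centre near (0.542, -0.090). I'm moving there with the fingers shut and the tool axes aligned with the tub's.

Call:
jog_arm:
  rows:
    - {"offset": [0, 0, 0], "yaw": 1}
    - {"offset": [0, 0, 0], "yaw": 1}
    - {"offset": [0, 0, 0], "yaw": 1}
    - {"offset": [0, 0, 0], "yaw": 1}
    - {"offset": [0, 0, 0], "yaw": 1}
    - {"offset": [0, 0, 0], "yaw": 1}
    - {"offset": [0, 0, 0], "yaw": 1}
    - {"offset": [0, 0, 0], "yaw": 0.9}
  gripper: 0

```text
t: 0.77
ee_pos: [0.1785, 0.5988, 0.2309]
eef_rot: [0.516, 0.856, -0.0, 0.0]
contact_force: [-0.4, -0.1, 0.3]
finger_gap: 0.0003
gripper_force: 0.0
```

Call:
jog_arm:
  rows:
    - {"offset": [-0.12, 0, 0], "yaw": 0}
    - {"offset": [-0.12, 0, 0], "yaw": 0}
    - {"offset": [-0.12, 0, 0], "yaw": 0}
    - {"offset": [-0.12, 0, 0], "yaw": 0}
    - {"offset": [-0.12, 0, 0], "yaw": 0}
    - {"offset": [-0.12, 0, 0], "yaw": 0}
    - {"offset": [-0.12, 0, 0], "yaw": 0}
    - {"offset": [-0.12, 0, 0], "yaw": 0}
    - {"offset": [-0.12, 0, 0], "yaw": 0}
    - {"offset": [-0.12, 0, 0], "yaw": 0}
    - {"offset": [-0.12, 0, 0], "yaw": 0}
    - {"offset": [-0.12, 0, 0], "yaw": 0}

```text
t: 1.77
ee_pos: [0.3486, 0.28, 0.2312]
eef_rot: [0.514, 0.858, -0.0, -0.0]
contact_force: [0.8, 1.1, -0.4]
finger_gap: -0.0001
gripper_force: 0.0
```

Call:
jog_arm:
  rows:
    - {"offset": [-0.12, 0, 0], "yaw": 0}
    - {"offset": [-0.12, 0, 0], "yaw": 0}
    - {"offset": [-0.12, 0, 0], "yaw": 0}
    - {"offset": [-0.12, 0, 0], "yaw": 0}
    - {"offset": [-0.12, 0, 0], "yaw": 0}
    - {"offset": [-0.12, 0, 0], "yaw": 0}
    - {"offset": [-0.12, 0, 0], "yaw": 0}
    - {"offset": [-0.12, 0, 0], "yaw": 0}
    - {"offset": [-0.12, 0, 0], "yaw": 0}
    - {"offset": [-0.12, 0, 0], "yaw": 0}
    - {"offset": [0, 0, 0], "yaw": 0}

```text
t: 2.68
ee_pos: [0.4913, 0.0119, 0.2314]
eef_rot: [0.516, 0.856, -0.001, 0.001]
contact_force: [-0.4, -1.1, 0.5]
finger_gap: -0.0
gripper_force: 0.0
```

```bash
cat >> h.py <<'E'
def lid(n,tag=None):
    im,d,K,T=grab(n); W=world(d,K,T)
    h=cv2.cvtColor(im,cv2.COLOR_RGB2HSV); m=cv2.inRange(h,(95,90,40),(130,255,255))
    ok=(m>0)&(W[...,2]>.082)&(W[...,2]<.115)&(np.hypot(W[...,0]-.542,W[...,1]+.09)<.11)
    ok=cv2.morphologyEx(ok.astype(np.uint8),cv2.MORPH_OPEN,np.ones((3,3)))>0
    P=W[ok]; rc=cv2.minAreaRect(P[:,:2].astype(np.float32)); print(n,len(P),rc)
    if tag: save(tag,im)
    return P
def rims(P,c,a):
    q=P-np.r_[c,0]; u=q[:,0]*np.cos(a)+q[:,1]*np.sin(a); v=-q[:,0]*np.sin(a)+q[:,1]*np.cos(a)
    for nm,s,t,H in [("front",-u,v,46),("back",u,v,46),("left",v,u,36),("right",-v,u,36)]:
        z=lambda lo,hi: P[(s>(H+lo)/1e3)&(s<(H+hi)/1e3)&(abs(t)<.03),2]
        i,o=z(1,6),z(17,23); print(nm,"inner %.4f (%d) outer %.4f (%d)"%(np.median(i),len(i),np.median(o),len(o)))
    k=(abs(u)<.03)&(abs(v)<.03); print("mid z",np.median(P[k,2]))
E
python3 - <<'E'
from h import *
P=lid("top"); rims(P,(.542,-.0895),np.radians(28.1))
P=lid("wrist","w0.png"); rims(P,(.542,-.0895),np.radians(28.1))
E
```

```text
top 1413 ((0.5413898825645447, -0.11662189662456512), (0.10288702696561813, 0.16310971975326538), 88.45918273925781)
front inner 0.0961 (44) outer 0.0997 (56)
back inner 0.0933 (15) outer 0.1002 (22)
left inner nan (0) outer nan (0)
right inner 0.0946 (47) outer 0.1003 (46)
mid z 0.0868686399355893
wrist 5640 ((0.5419108271598816, -0.08509087562561035), (0.14291083812713623, 0.11763246357440948), 27.778987884521484)
front inner 0.0939 (170) outer 0.0993 (78)
back inner 0.0923 (153) outer 0.0990 (142)
left inner 0.0909 (3) outer 0.0916 (227)
right inner 0.0948 (31) outer 0.0997 (19)
mid z 0.08403098000982143
  return _methods._mean(a, axis=axis, dtype=dtype,
  ret = ret.dtype.type(ret / rcount)
```

View pics/w0.png

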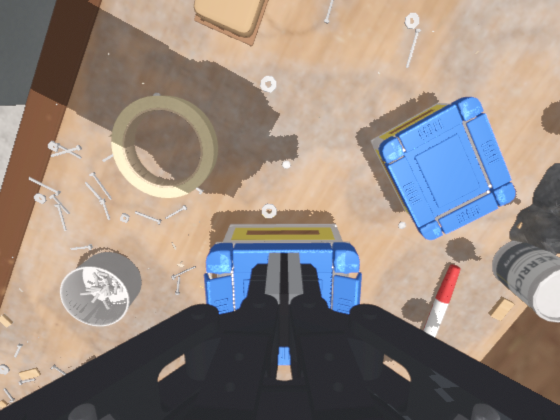

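The picture shows the big tub aligned with the tool at (285,290). Its left rim (top, y≈250) is flush, while its front and back (x≈220 and 345) are tilted. Depth agrees: the outer edges of front, back and right are at about 99–100 mm and left is at 91.6 mm. I'll press the front first.

Call:
jog_arm:
  rows:
    - {"offset": [-0.113, -0.063, 0], "yaw": 0}
    - {"offset": [-0.113, -0.063, 0], "yaw": 0}
    - {"offset": [-0.113, -0.063, 0], "yaw": 0}
    - {"offset": [-0.113, -0.063, 0], "yaw": 0}
    - {"offset": [0, 0, 0.12], "yaw": 0}
    - {"offset": [0, 0, 0.12], "yaw": 0}
    - {"offset": [0, 0, 0.12], "yaw": 0}
    - {"offset": [0, 0, 0.1], "yaw": 0}
    - {"offset": [0, 0, 0], "yaw": 0}
    - {"offset": [0, 0, 0], "yaw": 0}

```text
t: 3.62
ee_pos: [0.487, -0.1118, 0.1162]
eef_rot: [0.514, 0.858, -0.001, -0.001]
contact_force: [-0.2, -0.3, 0.9]
finger_gap: 0.0002
gripper_force: 0.0
```

Call:
jog_arm:
  rows:
    - {"offset": [-0.024, -0.006, 0], "yaw": 0}
    - {"offset": [0, 0, 0.03], "yaw": 0}
    - {"offset": [0, 0, 0.02], "yaw": 0}
    - {"offset": [0, 0, 0.012], "yaw": 0}
    - {"offset": [0, 0, 0.01], "yaw": 0}
    - {"offset": [0, 0, 0.01], "yaw": 0}
    - {"offset": [0, 0, 0.01], "yaw": 0}
    - {"offset": [0, 0, 0], "yaw": 0}

```text
t: 4.28
ee_pos: [0.4889, -0.1184, 0.0931]
eef_rot: [0.514, 0.858, -0.0, -0.0]
contact_force: [-0.3, -0.4, 1.0]
finger_gap: -0.0002
gripper_force: 0.0
```

Call:
jog_arm:
  rows:
    - {"offset": [0, 0, 0.006], "yaw": 0}
    - {"offset": [0, 0, 0.006], "yaw": 0}
    - {"offset": [0, 0, 0], "yaw": 0}
    - {"offset": [0, 0, 0], "yaw": 0}

```text
t: 4.62
ee_pos: [0.4893, -0.1185, 0.0912]
eef_rot: [0.514, 0.858, 0.0, 0.0]
contact_force: [-8.5, 1.4, 24.5]
finger_gap: -0.0001
gripper_force: 12.4
```

Call:
jog_arm:
  rows:
    - {"offset": [0, 0, -0.06], "yaw": 0}
    - {"offset": [0, 0, -0.06], "yaw": 0}
    - {"offset": [-0.05, 0.06, 0], "yaw": 0}
    - {"offset": [-0.05, 0.06, 0], "yaw": 0}
    - {"offset": [-0.05, 0.06, 0], "yaw": 0}
    - {"offset": [-0.05, 0.06, 0], "yaw": 0}
    - {"offset": [0, 0, 0], "yaw": 0}
    - {"offset": [0, 0, 0], "yaw": 0}

```text
t: 5.28
ee_pos: [0.5658, -0.1344, 0.12]
eef_rot: [0.514, 0.858, -0.0, -0.0]
contact_force: [0.0, -0.9, 0.7]
finger_gap: 0.0001
gripper_force: 0.0
```

```bash
python3 - 2>/dev/null <<'E'
from h import *
P=lid("wrist"); rims(P,(.542,-.0895),np.radians(28.0))
P=lid("scene"); rims(P,(.542,-.0895),np.radians(28.0))
o=r.get_obs(); p=o["ee_pos"]; a=np.radians(28); d=p[:2]-[.542,-.0895]
print(p,"u,v",d@[np.cos(a),np.sin(a)],d@[-np.sin(a),np.cos(a)])
E
```

```text
wrist 66102 ((0.541930079460144, -0.08678604662418365), (0.1390635371208191, 0.11856382340192795), 28.34197425842285)
front inner 0.0914 (1271) outer 0.0916 (1148)
back inner 0.0924 (1324) outer 0.0991 (1729)
left inner 0.0910 (1168) outer 0.0916 (2036)
right inner 0.0940 (1232) outer 0.0997 (264)
mid z 0.08523470729271877
scene 1340 ((0.5409150123596191, -0.08915530890226364), (0.14745521545410156, 0.12065774202346802), 29.716726303100586)
front inner 0.0921 (23) outer 0.0906 (64)
back inner 0.0938 (31) outer 0.0985 (22)
left inner 0.0912 (18) outer 0.0923 (35)
right inner 0.0944 (22) outer 0.0958 (35)
mid z 0.08549402095300317
[ 0.56492228 -0.13417693  0.12014787] u,v -0.000735381145029075 -0.0502087478277935
```

The front is shut: it reads 91.6 mm and stays down. The tool is over the right rim at (-0.7, -50.2) mm, so I'm pressing there.

Call:
jog_arm:
  rows:
    - {"offset": [0, 0, 0.04], "yaw": 0}
    - {"offset": [0, 0, 0.03], "yaw": 0}
    - {"offset": [0, 0, 0.012], "yaw": 0}
    - {"offset": [0, 0, 0.01], "yaw": 0}
    - {"offset": [0, 0, 0.01], "yaw": 0}
    - {"offset": [0, 0, 0.008], "yaw": 0}
    - {"offset": [0, 0, 0.006], "yaw": 0}
    - {"offset": [0, 0, 0], "yaw": 0}
    - {"offset": [0, 0, 0], "yaw": 0}

```text
t: 6.13
ee_pos: [0.5656, -0.1347, 0.0917]
eef_rot: [0.514, 0.858, 0.0, 0.0]
contact_force: [-3.6, -2.1, 12.9]
finger_gap: -0.0001
gripper_force: 6.6
```

Call:
jog_arm:
  rows:
    - {"offset": [0, 0, 0.003], "yaw": 0}
    - {"offset": [0, 0, 0], "yaw": 0}
    - {"offset": [0, 0, -0.06], "yaw": 0}
    - {"offset": [0, 0, -0.06], "yaw": 0}
    - {"offset": [0.05, 0.06, 0], "yaw": 0}
    - {"offset": [0.05, 0.06, 0], "yaw": 0}
    - {"offset": [0.05, 0.06, 0], "yaw": 0}
    - {"offset": [0.05, 0.06, 0], "yaw": 0}
    - {"offset": [0, 0, 0], "yaw": 0}
    - {"offset": [0, 0, 0], "yaw": 0}

```text
t: 6.97
ee_pos: [0.5946, -0.0606, 0.1199]
eef_rot: [0.513, 0.858, -0.0, -0.0]
contact_force: [-0.2, -0.6, -0.2]
finger_gap: -0.0
gripper_force: 0.0
```

```bash
python3 - 2>/dev/null <<'E'
from h import *
P=lid("wrist"); rims(P,(.542,-.0895),np.radians(28.0))
P=lid("scene"); rims(P,(.542,-.0895),np.radians(28.0))
o=r.get_obs(); p=o["ee_pos"]; a=np.radians(28); d=p[:2]-[.542,-.0895]
print(p,"u,v",d@[np.cos(a),np.sin(a)],d@[-np.sin(a),np.cos(a)])
E
```

```text
wrist 45117 ((0.5437184572219849, -0.08639630675315857), (0.14247697591781616, 0.12025926262140274), 28.1915340423584)
front inner 0.0916 (983) outer 0.0916 (853)
back inner 0.0925 (577) outer 0.0993 (697)
left inner 0.0913 (742) outer 0.0918 (1546)
right inner 0.0915 (511) outer 0.0915 (70)
mid z 0.08535165604744001
scene 1456 ((0.5403214693069458, -0.0887075662612915), (0.14616234600543976, 0.11913226544857025), 28.97853660583496)
front inner 0.0913 (22) outer 0.0903 (58)
back inner 0.0937 (31) outer 0.0972 (25)
left inner 0.0918 (22) outer 0.0922 (36)
right inner 0.0918 (31) outer 0.0914 (33)
mid z 0.08566825600967844
[ 0.59432061 -0.06246566  0.1202733 ] u,v 0.058888205768496134 -0.0006931331865260704
```

The right side is shut at 91.5 mm. Next is the back, moving 1.5 mm further out first.

Call:
jog_arm:
  rows:
    - {"offset": [0, 0.006, 0.04], "yaw": 0}
    - {"offset": [0, 0, 0.03], "yaw": 0}
    - {"offset": [0, 0, 0.012], "yaw": 0}
    - {"offset": [0, 0, 0.01], "yaw": 0}
    - {"offset": [0, 0, 0.01], "yaw": 0}
    - {"offset": [0, 0, 0.008], "yaw": 0}
    - {"offset": [0, 0, 0.008], "yaw": 0}
    - {"offset": [0, 0, 0], "yaw": 0}
    - {"offset": [0, 0, 0], "yaw": 0}

```text
t: 7.82
ee_pos: [0.5967, -0.0613, 0.0917]
eef_rot: [0.514, 0.858, 0.0, 0.0]
contact_force: [-2.2, 2.8, 16.9]
finger_gap: 0.0
gripper_force: 8.3
```

Call:
jog_arm:
  rows:
    - {"offset": [0, 0, 0.003], "yaw": 0}
    - {"offset": [0, 0, 0], "yaw": 0}
    - {"offset": [0, 0, -0.06], "yaw": 0}
    - {"offset": [0, 0, -0.06], "yaw": 0}
    - {"offset": [0.05, -0.06, 0], "yaw": 0}
    - {"offset": [0.05, -0.06, 0], "yaw": 0}
    - {"offset": [0.05, -0.06, 0], "yaw": 0}
    - {"offset": [0.05, -0.06, 0], "yaw": 0}
    - {"offset": [0, 0, 0], "yaw": 0}
    - {"offset": [0, 0, 0], "yaw": 0}

```text
t: 8.65
ee_pos: [0.519, -0.0453, 0.1202]
eef_rot: [0.514, 0.858, 0.0, -0.0]
contact_force: [0.7, 0.2, 0.5]
finger_gap: -0.0
gripper_force: 0.0
```

Call:
jog_arm:
  rows:
    - {"offset": [0, 0, 0.04], "yaw": 0}
    - {"offset": [0, 0, 0.03], "yaw": 0}
    - {"offset": [0, 0, 0.012], "yaw": 0}
    - {"offset": [0, 0, 0.01], "yaw": 0}
    - {"offset": [0, 0, 0.01], "yaw": 0}
    - {"offset": [0, 0, 0.008], "yaw": 0}
    - {"offset": [0, 0, 0.006], "yaw": 0}
    - {"offset": [0, 0, 0], "yaw": 0}
    - {"offset": [0, 0, 0], "yaw": 0}

```text
t: 9.4
ee_pos: [0.5198, -0.0455, 0.0919]
eef_rot: [0.514, 0.858, 0.0, 0.0]
contact_force: [-4.8, 0.4, 14.4]
finger_gap: 0.0
gripper_force: 6.9
```

Call:
jog_arm:
  rows:
    - {"offset": [0, 0, -0.08], "yaw": 0}
    - {"offset": [0, 0, -0.12], "yaw": 0}
    - {"offset": [0, 0, -0.12], "yaw": 0}
    - {"offset": [0, 0, -0.12], "yaw": 0}
    - {"offset": [0.12, 0, 0], "yaw": 0}
    - {"offset": [0.12, 0, 0], "yaw": 0}
    - {"offset": [0, 0, 0], "yaw": 0}
    - {"offset": [0, 0, 0], "yaw": 0}

```text
t: 10.07
ee_pos: [0.4911, 0.009, 0.2016]
eef_rot: [0.513, 0.858, 0.001, -0.0]
contact_force: [0.5, 0.0, 0.3]
finger_gap: 0.0002
gripper_force: 0.0
```

```bash
python3 - 2>/dev/null <<'E'
from h import *
for n in ["wrist","scene","top"]:
    P=lid(n,n+"9.png"); rims(P,(.542,-.0895),np.radians(28.0))
E
```

```text
wrist 5258 ((0.5421826243400574, -0.08624964207410812), (0.13873390853405, 0.1198236346244812), 28.10944938659668)
front inner 0.0915 (110) outer 0.0915 (49)
back inner 0.0911 (89) outer 0.0916 (56)
left inner 0.0914 (10) outer 0.0914 (93)
right inner 0.0915 (59) outer 0.0916 (46)
mid z 0.08373739561120024
scene 1447 ((0.5405643582344055, -0.0879460871219635), (0.1455877274274826, 0.11939665675163269), 28.407548904418945)
front inner 0.0916 (29) outer 0.0910 (61)
back inner 0.0916 (34) outer 0.0909 (32)
left inner 0.0932 (17) outer 0.0916 (38)
right inner 0.0919 (27) outer 0.0911 (34)
mid z 0.08546311609892698
top 1216 ((0.5426660776138306, -0.08919750154018402), (0.1388501524925232, 0.11679596453905106), 27.490772247314453)
front inner 0.0925 (47) outer 0.0935 (52)
back inner 0.0927 (9) outer 0.0923 (10)
left inner nan (0) outer nan (0)
right inner 0.0936 (42) outer 0.0936 (47)
mid z 0.08696545918583144
```

View pics/wrist9.png

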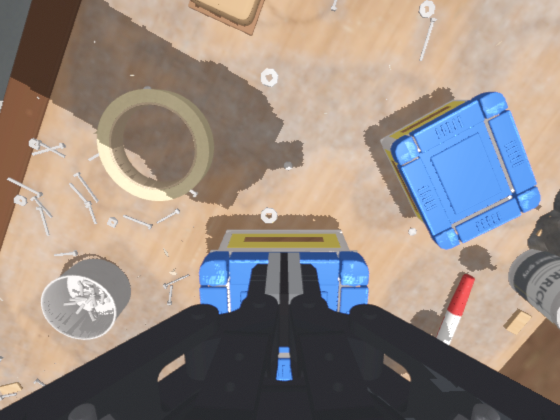

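In the last picture all the rims of the large tub at (285,290) are flush, at about 91.5 mm on every side. The tub hasn't moved and the arm is clear of everything.

```bash
python3 -c "
from cell import r
print(r.close_job())"
```

```text
the job is handed in; nothing more can be done
None
```

All four rim sections of the large tub's lid are shut and stay down: front, right and back clicked shut when pressed, and left, already shut, was pressed too; the tub showed no measurable shift, and I handed the job in at about 10 s (no verdict was returned).

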